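# Pin the hand crank to the antenna positioner's shaft

### The job

The hand crank sits loose on the worm shaft of the antenna positioner. Take the hitch pin from the tool block, push it down through the crank's hub and the shaft's cross hole until its head sits on the hub (the shaft's hole is hidden under the hub: turn the crank to and fro and feel for it), then swing the pin's sprung loop over the free end of the shaft until it has snapped shut. Let go of everything and leave the other things on the bench where they are.

Things in the scene. Friction and masses are not known exactly. Their poses are not given: they have to be found in the camera images.
- positioner: fixed antenna positioner: grey gear head 90 x 80 mm, 150 mm tall, on a 160 x 110 mm foot plate, brass horn antenna on top (to 235 mm above the bench). Origin on the bench under it. Its crank shaft sticks out along local -y; local x runs level across the shaft, z is up. The gear head reaches to local y = -25 mm, the shaft's boss (20 mm radius) to -40 mm
- shaft_end (a point): centre of the free end face of the worm shaft: level, along the positioner's y, 24 mm diameter, axis 135 mm above the bench, end at local y = -113 mm, 7 mm proud of the crank's hub. The gear holds it: it does not turn. Its 9 mm cross hole lies 18 mm in from this end, under the hub's hole, but at a hidden angle about the shaft: it meets the hub's hole at some crank angle from -0.5 to 0.5 rad
- crank (a joint): angle of the crank about the shaft, rad: 0 with the hub's hole upright, growing as the hub's top moves to the positioner's +x (right-hand turn about its +y); stops at -0.75 and 0.75, starts within 0.35 of 0. The crank turns on the shaft with a little friction (0.045 N m) and stays where it is left; a pin standing in the hub's hole will swing it
- crank_knob (a point): middle of the crank's red grip: 60 mm long, 28 mm thick, pointing along the positioner's -y, 90 mm from the shaft axis, at the foot of a flat arm that hangs from the inboard end of the hub
- hub_mouth (a point): centre of the upper mouth of the 9 mm hole through the crank's hub (steel, 38 x 38 mm, 64 mm long, its end face 11 mm from here along -y), on the hub's flat top 19 mm from the shaft axis. Turns with the crank: z points out along the hole, -y to the shaft's free end. The hub's walls are 7 mm thick: a pin's foot stops on the shaft 7 mm below this mouth unless the holes are in line
- pin_head (a point): centre of the hitch pin's brass head, a block 14 x 14 mm, 20 mm tall. Axes: z along the pin from foot to head, x along the loop's pivot, -y the side to which the loop swings. The pivot bosses stand 3 mm out of the two x faces: grip it on its two y faces. It weighs about 75 g and starts upright in the tool block, its head resting on the block's top, 55 mm above the bench
- pin_seat (a point): centre of the underside of the pin's head, 10 mm below pin_head. Below it the round steel shank, 8 mm diameter, 48 mm long, its last 2 mm tapered. Same axes as pin_head
- loop (a joint): angle of the pin's sprung wire loop, rad: 0 standing straight up over the head, 2.99 when shut (swung to the pin's -y side and down round the shaft to lie by the foot of the shank). Pivot along the pin's x, 2 mm below pin_head. An over-centre spring pushes it back up below 1.7 rad (at most 0.12 N m) and snaps it shut above, if the way is free
- loop_bow (a point): middle of the loop's bow, farthest from the pivot: 54 mm from it, 52 mm above pin_head while the loop is up. The loop is of 4 mm wire, 52 mm wide outside, 44 mm inside; the bow carries a red grip sleeve along the pin's x, 8 mm thick, 18 mm long
- tool_block: fixed light grey plastic block 110 x 56 mm (local x, y), 55 mm tall, origin under its centre. The pin stands at local x = -32 mm in a 10 mm hole, 51 mm deep; two nut drivers with blue and orange handles stand fixed at local x = +36 mm, up to 107 mm above the bench
- jar_mid (a point): bystander: small clear jar with a blue cap, 48 mm diameter, 55 mm tall; its centre
- wrench_grip (a point): bystander: small wrench lying on the bench, 140 mm long; a point on its handle
- attenuator_mid (a point): bystander: coaxial attenuator standing on end, 24 mm diameter, 56 mm tall; its centre

How it is judged:
On the way, in this order (a step that is already met when the one before it is completed fails the run):
1. the pin is home in the hub and shaft, its head on the hub, with the loop still up (distance between pin_seat and hub_mouth below 0.004 m and angle between the z axis of pin_seat and the z axis of hub_mouth, either way round below 0.12 rad and value of joint loop below 1.2 rad), for 0.2 s.
2. the loop is swung over the shaft end and shut (value of joint loop above 2.8 rad), for 0.2 s.
At the end, for the whole second after the job is handed in: The pin's head sits on the hub (underside within 4 mm of the hole's mouth, pin within 0.12 rad of the hole's line), its loop is shut (above 2.8 rad) with the bow below the hub on the free-end side of the pin, and the pin is at rest, let go (distance between pin_seat and hub_mouth below 0.004 m and angle between the z axis of pin_seat and the z axis of hub_mouth, either way round below 0.12 rad and value of joint loop above 2.8 rad and z of loop_bow in the frame of hub_mouth below -0.03 m and y of loop_bow in the frame of hub_mouth below 0 m and linear speed of pin below 0.02 m/s); the robot touches nothing.
It fails at once if the jar is moved by more than 15 mm (distance of jar_mid from where it was at the start of the episode above 0.015 m).
It fails at once if the wrench is moved by more than 15 mm (distance of wrench_grip from where it was at the start of the episode above 0.015 m).
It fails at once if the attenuator is moved by more than 15 mm (distance of attenuator_mid from where it was at the start of the episode above 0.015 m).
It also fails if it takes over 72 s, if anything falls off the work surface, if the arm or the gripper's body presses on something with over 40 N, if the wrist force passes 120 N, or if a joint passes its speed limit or range.

### The arm

A 6-joint arm with a two-finger parallel gripper is mounted at the origin on the work surface. World frame = base frame: x ahead of the robot, y to its left, z up, the work surface at z = 0. Lengths are in m, angles in rad, forces in N, time in s.
With the tool pointing down it reaches from about 0.375 to 0.975 m from the base axis. Payload 3.8 kg.
Tool frame: the origin (TCP) lies midway between the tips of the shut fingers; the grasp point (between the pads) lies 19 mm behind it; z points along the fingers, y is the line along which they close (so a half turn about z gives the same grasp; the last joint's range is limited). The gripper opens to 88 mm and grips with 3 to 60 N. Pads are 18 mm wide; open, the fingers measure 123 mm over their backs; the gripper's body (75 mm by 187 mm) begins 45 mm behind the grasp point.
Start: joints at [1.203, 0.264, 1.604, -0, 1.274, -0.037], TCP at [0.219, 0.638, 0.239] pointing down, gripper open.
Joint ranges: [-2.63, 2.63], [-0.94, 2.18], [0.31, 2.57], [-1.31, 4.45], [0, 2.66], [-2.55, 2.55]. Speed limits (rad/s): [2.57, 2.57, 3.14, 3.14, 3.14, 3.14].

### API

Orientations are given as a rotation vector (axis times angle).
In Python, from cell import manip, inverse_kinematics, cams, order gives the robot as it stands. Calls block until the motion is done:
- manip.move_pose(position, orientation): joint-space move of the TCP to a pose.
- manip.move_linear(position, rate=0.15, rot=None): straight line of the TCP; rot=None keeps the orientation; rate is the mean speed in m/s.
- manip.set_joints(angles): joint-space move.
- manip.set_gripper(opening, force=None): finger opening in m; force is the grip in N (None keeps the last); returns when the fingers have stopped.
- manip.dwell(seconds).
- inverse_kinematics(position, orientation): joint angles nearest the present ones, or None.
- manip.state(): the state.
- cams.capture(name): name is "scene" or "top" or "wrist"; returns a dict with "image" (400x640x3 uint8, blue, green, red), "z_map" (400x640 float32, m along the optical axis (not along the pixel's ray), 0 where there is no reading), "intrinsics" (3x3 intrinsics, pixels), "k1" (the pictures are not rectified: a ray, as slopes to the right and down, at radius r is drawn at 1 + k1 r^2 times it, then the intrinsics apply), "position" and "orientation" of the camera in the world; the wrist camera has in their place "T_tool_cam" (4x4, takes a point from camera to tool coordinates, whose origin is the TCP and whose axes are the flange's). Camera axes: x right, y down, z forward; pixel columns grow to the right and rows downward; lengths in m; the calibration is good to about 2 mm. A picture is of the moment at which its call begins: read the wrist's pose just before it.
A pose or a line that the arm cannot do raises manip.IKError and nothing moves.
- order.close_job(): hands the job in; it is judged then, once.
The state is a dict: "clock": time; "joint_pos": joint angles; "joint_velocities": joint speeds; "tau": joint torques, N m; "tool_pos": TCP position; "tcp_rot": TCP orientation; "contact_force": force on the tool from outside, world axes, zero at the start; "moment": the same for the moment, N m; "gripper_width": finger opening in m; "grasp_force": force on a finger pad.
Only numpy, scipy, OpenCV 4.12 (cv2) and the standard library are available. Lean on these libraries where they do the work, as an engineer would, in place of code of your own. Each camera call takes 0.05 s, during which the arm holds its last target. There are 200 camera calls.

## Working session

There is one attempt and no reset: what is moved stays moved. The work goes in short steps, each a Python script; the robot and the scene stay as the last script left them, time stands still between calls to the robot, and variables do not carry over. Pictures are saved under pics/ and viewed, at most 10 in all, crops included, and the job is handed in when it is done.

```bash
ls; mkdir -p pics
python3 - <<'E'
from cell import manip,cams
import cv2,numpy as np
for n in ("scene","top"):
    c=cams.capture(n); cv2.imwrite(f"pics/{n}0.png",c["image"]); np.savez(f"{n}0.npz",**c)
    print(n,c["intrinsics"],c["k1"],c["position"],c["orientation"])
s=manip.state();print(s)
c=cams.capture("wrist");np.savez("wrist0.npz",tp=s["tool_pos"],tr=s["tcp_rot"],**c);print(c["T_tool_cam"],c["intrinsics"],c["k1"]);cv2.imwrite("pics/wrist0.png",c["image"])
E
```

```text
pics
scene [[446.42532557   0.         323.18810241]
 [  0.         446.42532557 206.21751887]
 [  0.           0.           1.        ]] 0.0012404999414826062 [1.19991866 0.30605376 0.77265045] [-1.35140468 -2.13371283  0.99120921]
top [[372.21714993   0.         320.39247769]
 [  0.         372.21714993 197.98549999]
 [  0.           0.           1.        ]] -0.08793352917166333 [ 0.42999903 -0.05913411  0.83382172] [-2.14503388  2.1515617  -0.09298539]
{'clock': 0.1, 'joint_pos': array([ 1.20312464e+00,  2.64662506e-01,  1.60524783e+00, -2.51634137e-06,
        1.27368881e+00, -3.69069043e-02]), 'joint_velocities': array([ 1.82319031e-03, -3.04509272e-03, -1.94529263e-03,  8.27603047e-05,
        6.98899929e-04,  1.58863622e-04]), 'tau': array([ 9.51566144e-04, -5.03613424e+01, -3.58072650e+01,  7.32914940e-02,
        2.33462040e-02, -3.31689364e-05]), 'tool_pos': array([0.21899223, 0.6378063 , 0.2375172 ]), 'tcp_rot': array([-5.17131499e-01, -3.09833050e+00,  3.08789043e-03]), 'contact_force': array([-0.22206906,  1.32359292, -0.46458773]), 'moment': array([-0.00856935, -0.04143017,  0.03999411]), 'grasp_force': 0.0, 'gripper_width': 0.08803696038838403}
[[-8.01434637e-04 -9.56233813e-01 -2.92602550e-01  7.50818095e-02]
 [ 9.99999666e-01 -8.14063058e-04 -7.86040544e-05 -1.13309910e-04]
 [-1.63033072e-04 -2.92602515e-01  9.56234146e-01 -1.45418447e-01]
 [ 0.00000000e+00  0.00000000e+00  0.00000000e+00  1.00000000e+00]] [[292.95609368   0.         318.97001284]
 [  0.         292.95609368 197.36865313]
 [  0.           0.           1.        ]] -0.05565086095283109
```

View pics/scene0.png

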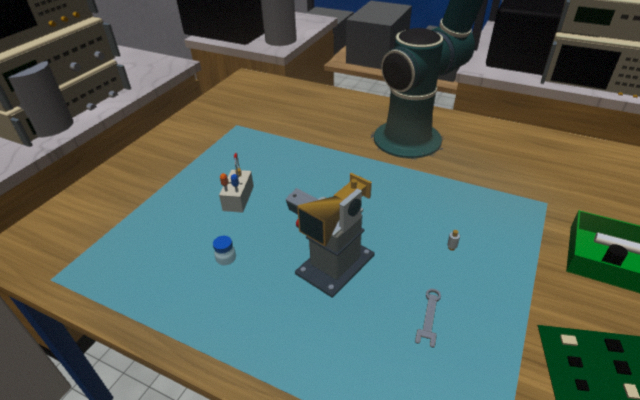

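View pics/top0.png

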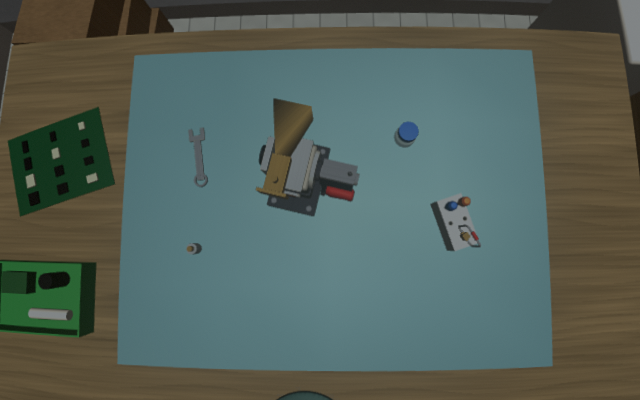

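```bash
cat > lib.py <<'E'
import numpy as np,cv2
from scipy.spatial.transform import Rotation as R
def T(p,r):
    M=np.eye(4);M[:3,:3]=R.from_rotvec(r).as_matrix();M[:3,3]=p;return M
def load(n):
    c=dict(np.load(n));return fix(c)
def fix(c):
    c["T"]=T(c["tp"],c["tr"])@c["T_tool_cam"] if "tp" in c else T(c["position"],c["orientation"]); return c
def wrist(n):
    from cell import manip,cams
    s=manip.state();c=cams.capture("wrist");c.update(tp=s["tool_pos"],tr=s["tcp_rot"])
    np.savez(n+".npz",**c);cv2.imwrite(f"pics/{n}.png",c["image"]);return fix(c)
def slopes(c,u,v):
    K=c["intrinsics"];d=np.array([(u-K[0,2])/K[0,0],(v-K[1,2])/K[1,1]]);s=d.copy()
    for _ in range(20): s=d/(1+c["k1"]*(s@s))
    return s
def ray(c,u,v):
    d=c["T"][:3,:3]@np.r_[slopes(c,u,v),1];return c["T"][:3,3],d
def atz(c,u,v,z):
    o,d=ray(c,u,v);return o+d*(z-o[2])/d[2]
def depth(c,u,v,k=0):
    z=c["z_map"][int(v)-k:int(v)+k+1,int(u)-k:int(u)+k+1];z=np.median(z[z>0]) if (z>0).any() else np.nan
    o,d=ray(c,u,v);return o+d*z
def proj(c,p):
    q=np.linalg.inv(c["T"])@np.r_[p,1];s=q[:2]/q[2];s=s*(1+c["k1"]*(s@s));return c["intrinsics"][:2,:2]@s+c["intrinsics"][:2,2]
def tri(*obs):
    A=np.zeros((3,3));b=np.zeros(3)
    for c,u,v in obs:
        o,d=ray(c,u,v);d=d/np.linalg.norm(d);P=np.eye(3)-np.outer(d,d);A+=P;b+=P@o
    x=np.linalg.solve(A,b);return x,[np.round(proj(c,x)-[u,v],1) for c,u,v in obs]
def crop(img,u0,v0,w,h,f):
    return cv2.resize(img[v0:v0+h,u0:u0+w],None,fx=f,fy=f,interpolation=cv2.INTER_CUBIC)
E
python3 - <<'E'
from lib import *
t=load("top0.npz");s=load("scene0.npz")
a=crop(t["image"],250,130,125,90,3.2);b=crop(t["image"],425,180,62,90,3.2)
c=crop(s["image"],270,170,125,90,3.2);d=crop(s["image"],207,145,62,90,3.2)
im=np.vstack([np.hstack([a,b]),np.hstack([c,d])]);print(im.shape);cv2.imwrite("pics/comp0.png",im)
for u,v in [(350,174),(325,166),(323,177),(357,179),(465,236),(450,205),(453,208),(340,193),(300,210)]: print(u,v,depth(t,u,v,1).round(4))
E
```

```text
(576, 598, 3)
350 174 [ 0.5547 -0.0948  0.146 ]
325 166 [ 0.5688 -0.0481  0.1535]
323 177 [ 0.5476 -0.0444  0.1558]
357 179 [ 0.545  -0.1077  0.1469]
465 236 [ 0.4387 -0.3316  0.075 ]
450 205 [ 0.4994 -0.2932  0.1056]
453 208 [ 0.4934 -0.2991  0.105 ]
340 193 [ 0.5301 -0.0779  0.0597]
300 210 [0.4987 0.0099 0.0119]
```

View pics/comp0.png

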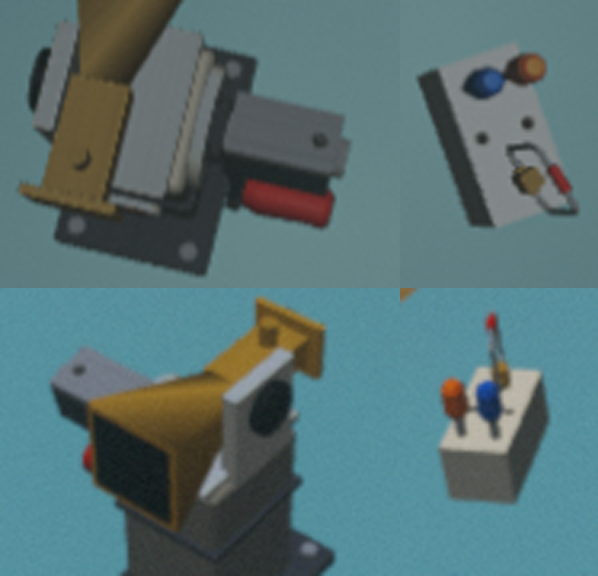

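Run:
```python
from lib import *
from cell import manip
t=load("top0.npz");s=load("scene0.npz")
mouth,e=tri((t,350,173.75),(s,294.4,195.9));print("mouth",mouth,e)
head,e=tri((t,465.9,235),(s,238.9,171.2));print("headtop",head,e)
bow,e=tri((t,475.3,235.9),(s,235.75,155.9));print("bow",bow,e)
def down(az): # tool x along az
    x=np.array([np.cos(az),np.sin(az),0]);z=np.array([0,0,-1.]);return R.from_matrix(np.c_[x,np.cross(z,x),z]).as_rotvec()
def go(n,p,az):
    try: manip.move_pose(p,down(az));wrist(n);print(n,manip.state()["clock"])
    except manip.IKError as ex: print(n,ex)
h=head.copy();m=mouth.copy()
a=np.arctan2(-m[1],-m[0]);go("h1",[m[0],m[1]-.03,.235],a)
go("h2",[m[0]-.06,m[1]-.09,.235],a)
a=np.arctan2(-h[1],-h[0])
go("p1",[h[0]-.03,h[1]+.03,.185],a)
go("p2",[h[0]+.03,h[1]+.06,.185],a+0.6)
ims=[crop(cv2.imread(f"pics/{n}.png"),120,60,400,300,1) for n in("h1","h2","p1","p2")]
cv2.imwrite("pics/comp1.png",np.vstack([np.hstack(ims[:2]),np.hstack(ims[2:])]))
```

```text
mouth [ 0.55386314 -0.09325323  0.14951999] [array([-0.7,  0.4]), array([-0.7, -0.1])]
headtop [ 0.4393388  -0.33278368  0.06784457] [array([-1.6,  0.7]), array([-1.3, -0.3])]
bow [ 0.43712708 -0.33495489  0.1149523 ] [array([-1.3,  0.6]), array([-1. , -0.3])]
h1 3.125
h2 3.6083
p1 4.325
p2 4.9083
```

View pics/comp1.png

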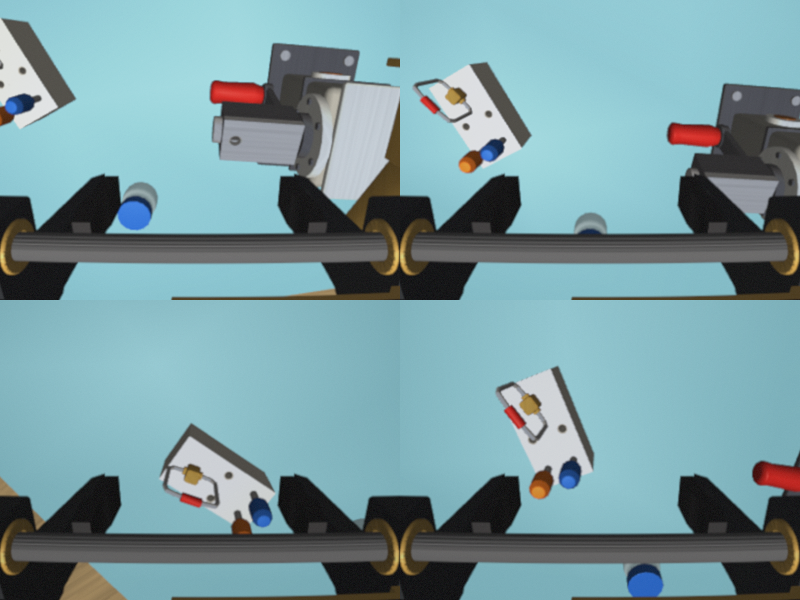

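Run:
```python
from lib import *
a=crop(cv2.imread("pics/h1.png"),320,90,130,100,4)[:400,:400]
a=cv2.resize(cv2.imread("pics/h1.png")[130:230,322:422],(400,400),interpolation=2)
b=crop(load("top0.npz")["image"],315,150,50,50,8)
c=crop(cv2.imread("pics/p1.png"),270,190,80,60,5)[:300,:400];c=crop(cv2.imread("pics/p1.png"),274,212,80,60,5)
d=crop(cv2.imread("pics/p2.png"),210,130,80,60,5)
im=np.vstack([np.hstack([c,d]),np.hstack([cv2.resize(a,(300,300)),cv2.resize(b,(300,300)),np.zeros((300,200,3),np.uint8)])])
cv2.imwrite("pics/comp2.png",im)
```

```text
(no output)
```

View pics/comp2.png

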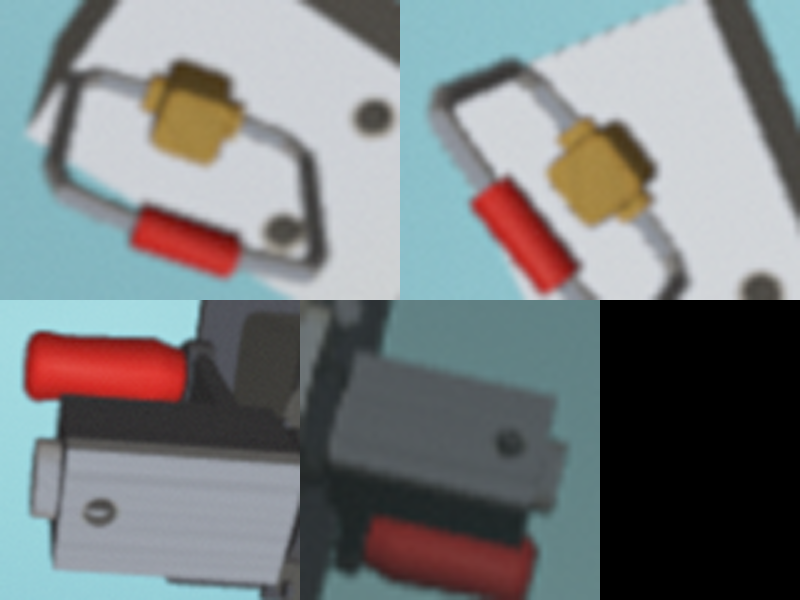

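```bash
cat > meas.py <<'E'
from lib import *
t=load("top0.npz");s=load("scene0.npz");h1=load("h1.npz");p1=load("p1.npz");p2=load("p2.npz")
E
python3 - <<'E'
from meas import *
P=lambda n,*o:(print(n,*[np.round(x,4) for x in tri(*o)]),tri(*o)[0])[1]
m=P("mouth",(t,350,173.67),(s,294.4,195.9),(h1,355.3,200.7))
P("mouth t,h1",(t,350,173.67),(h1,355.3,200.7))
# front corners: A = -x(robot) side, B=+x side
A=P("A",(t,353.3,185),(h1,343.7,177.7));B=P("B",(t,357.2,166.2),(h1,340.3,219.3))
h=P("headtop",(p1,313,237.4),(p2,249,165.6));b=P("bow",(p1,311,260),(p2,235,177))
P("headtop+t",(p1,313,237.4),(p2,249,165.6),(t,465.9,235))
print("boss",atz(p1,274+152/5,212+97/5,.063),atz(p1,274+235/5,212+122/5,.063))
print("boss2",atz(p2,210+178/5,130+137/5,.063),atz(p2,210+235/5,130+205/5,.063))
print("sleeve ends",atz(p1,274+137/5,212+226/5,.117),atz(p1,274+235/5,212+254/5,.117))
print("sl2",atz(p2,210+88/5,130+195/5,.117),atz(p2,210+160/5,130+275/5,.117))
# plane fit of hub top from depth
for c,(u0,u1,v0,v1) in ((t,(328,348,165,176)),(h1,(348,405,185,215))):
    pts=np.array([depth(c,u,v) for u in range(u0,u1) for v in range(v0,v1)]);pts=pts[np.isfinite(pts).all(1)];q=pts.mean(0)
    _,S,V=np.linalg.svd(pts-q);n=V[2]*np.sign(V[2,2]);print("plane",q,n,S/len(pts)**.5)
# positioner foot-plate & shaft edge dir: hub edges in h1 at z~.154
E
```

```text
mouth [ 0.5553 -0.0929  0.1511] [[-0.9 -0.5]
 [-0.9 -0.2]
 [-0.1 -2. ]]
mouth t,h1 [ 0.5519 -0.0939  0.166 ] [[ 0.1 -0.1]
 [ 0.2 -0.2]]
A [ 0.531  -0.0999  0.1693] [[ 0.3 -0.4]
 [ 0.7 -1.1]]
B [ 0.566  -0.1074  0.1637] [[ 0.1 -0.1]
 [ 0.3 -0.2]]
headtop [ 0.4405 -0.3321  0.0777] [[-0.1  0. ]
 [ 0.1  0. ]]
bow [ 0.4414 -0.3338  0.1174] [[ 0.1 -0. ]
 [-0.1 -0. ]]
headtop+t [ 0.4406 -0.3322  0.0777] [[-0.2  0.2]
 [-0.1  0.1]
 [-0.2  0.1]]
boss [ 0.43541898 -0.33919346  0.063     ] [ 0.44968278 -0.32932503  0.063     ]
boss2 [ 0.43531054 -0.33810445  0.063     ] [ 0.44857392 -0.32893155  0.063     ]
sleeve ends [ 0.43481823 -0.33868002  0.117     ] [ 0.4485879  -0.32902875  0.117     ]
sl2 [ 0.43515881 -0.33858548  0.117     ] [ 0.44796708 -0.3292929   0.117     ]
plane [ 0.5610612  -0.07132829  0.15342989] [ 0.25063652 -0.05110064  0.96673164] [0.01072437 0.00646584 0.00105306]
plane [ 0.55814879 -0.07641464  0.15333605] [ 0.23622677 -0.08252047  0.96818763] [0.01338719 0.00820592 0.00157967]
```

```bash
cat >> lib.py <<'E'
def tool(az,al,flip=0,extra=None):
    "tool z tilted al from straight down toward azimuth az; y horizontal"
    z=np.array([np.sin(al)*np.cos(az),np.sin(al)*np.sin(az),-np.cos(al)])
    y=np.array([-np.sin(az),np.cos(az),0])*(-1 if flip else 1)
    return np.c_[np.cross(y,z),y,z]
rv=lambda M:R.from_matrix(M).as_rotvec()
E
python3 - <<'E'
from meas import *
from cell import inverse_kinematics as ik
for z in(.150,.1534,.157):print(z,atz(t,350,173.67,z),atz(h1,355.3,200.7,z),atz(s,294.4,195.9,z))
z=.1534
f=[(357.2,166.2),(324.5,158.7),(353.3,185),(320.5,176.7)]
for (a,b),zz in(((0,1),.1485),((2,3),.158)):
    d=atz(t,*f[b],zz)-atz(t,*f[a],zz);print("yaw top",np.arctan2(-d[0],d[1]),np.linalg.norm(d))
# h1 edges (322+x/3,130+(y-300)/3): robot-side edge & far edge
for a,b,zz in(((65,443),(297,460),.158),((55,568),(275,582),.1485)):
    f=lambda q:atz(h1,322+q[0]/3,130+(q[1]-300)/3,zz);d=f(b)-f(a);print("yaw h1",np.arctan2(-d[0],d[1]),np.linalg.norm(d))
ph=np.array([.4415,-.3338,.068]);mh=np.array([.555,-.094,.166])
for nm,p,azs in(("pick",ph,(.603,.603-np.pi)),("hub",mh,(-.237,-.237+np.pi))):
  for az in azs:
    for al in(0.9,1.1,1.3,1.5):
      for fl in(0,1):
        M=tool(az,al,fl);q=ik(p+M[:,2]*.010,rv(M));q2=ik(p+[0,0,.08]+M[:,2]*.010,rv(M));print(nm,round(az,2),al,fl,None if q is None else np.round(q,2),q2 is not None)
E
```

```text
0.15 [ 0.5546131  -0.09459491  0.15      ] [ 0.55737121 -0.09289878  0.15      ] [ 0.55390538 -0.09147111  0.15      ]
0.1534 [ 0.55399352 -0.0944186   0.1534    ] [ 0.55622924 -0.09315693  0.1534    ] [ 0.55743295 -0.08930042  0.1534    ]
0.157 [ 0.55333748 -0.09423191  0.157     ] [ 0.55502009 -0.09343026  0.157     ] [ 0.56116803 -0.08700203  0.157     ]
yaw top -0.2365914672797569 0.06287901094679157
yaw top -0.25672357751342434 0.062153022499481146
yaw h1 -0.2397616089906369 0.061343882448299296
yaw h1 -0.23641596781430185 0.06322765300787946
pick 0.6 0.9 0 [-1.17  0.38  2.11  0.99  1.16  2.27] True
pick 0.6 0.9 1 [-1.17  0.38  2.11  0.99  1.16 -0.87] True
pick 0.6 1.1 0 [-1.24  0.5   2.1   1.1   1.3   2.12] True
pick 0.6 1.1 1 [-1.24  0.5   2.1   1.1   1.3  -1.02] True
pick 0.6 1.3 0 [-1.28  0.62  2.07  1.17  1.46  2.  ] True
pick 0.6 1.3 1 [-1.28  0.62  2.07  1.17  1.46 -1.14] True
pick 0.6 1.5 0 [-1.3   0.76  2.03  1.23  1.62  1.9 ] True
pick 0.6 1.5 1 [-1.3   0.76  2.03  1.23  1.62 -1.24] True
pick -2.54 0.9 0 [-0.31  0.59  1.78 -0.68  1.46  0.98] True
pick -2.54 0.9 1 [-0.3
[... 433 characters left out ...]
 3.69  0.07  1.06] True
hub -0.24 0.9 1 [-0.19 -0.23  2.53  3.69  0.07 -2.09] True
hub -0.24 1.1 0 None False
hub -0.24 1.1 1 None False
hub -0.24 1.3 0 None False
hub -0.24 1.3 1 None False
hub -0.24 1.5 0 None False
hub -0.24 1.5 1 None False
hub 2.9 0.9 0 [-0.22  0.69  1.39  0.01  1.97  1.59] True
hub 2.9 0.9 1 [-0.22  0.69  1.39  0.01  1.97 -1.55] True
hub 2.9 1.1 0 [-0.22  0.81  1.3   0.02  2.14  1.59] True
hub 2.9 1.1 1 [-0.22  0.81  1.3   0.02  2.14 -1.55] True
hub 2.9 1.3 0 [-0.22  0.92  1.23  0.02  2.3   1.59] True
hub 2.9 1.3 1 [-0.22  0.92  1.23  0.02  2.3  -1.55] True
hub 2.9 1.5 0 [-0.22  1.01  1.19  0.02  2.44  1.59] True
hub 2.9 1.5 1 [-0.22  1.01  1.19  0.02  2.44 -1.55] True
```

Run:
```python
from meas import *
yaw=-.24;lx=np.array([np.cos(yaw),np.sin(yaw),0]);ly=np.array([-np.sin(yaw),np.cos(yaw),0])
m=np.array([.5555,-.0935,.1534]);o=m-lx*.019*np.sin(.245)+ly*.095;o[2]=0;print("origin",o)
def cloud(c):
    K=c["intrinsics"];v,u=np.nonzero(c["z_map"]>0);z=c["z_map"][v,u]
    d=cv2.undistortPoints(np.c_[u,v].astype(float).reshape(-1,1,2),K,np.array([c["k1"],0,0,0])).reshape(-1,2)
    P=np.c_[d*z[:,None],z];return P@c["T"][:3,:3].T+c["T"][:3,3]
P=np.vstack([cloud(c) for c in(t,s)])-o;L=np.c_[P@lx,P@ly,P[:,2]]*1000
k=(abs(L[:,0])<200)&(abs(L[:,1])<130)&(L[:,2]>140)&(L[:,2]<260);L=L[k]
for y0 in range(-120,120,15):
    q=L[(L[:,1]>=y0)&(L[:,1]<y0+15)]
    print(y0,len(q),end=" | ")
    for z0 in range(140,250,20):
        w=q[(q[:,2]>=z0)&(q[:,2]<z0+20)]
        if len(w)>3: print(z0,np.percentile(w[:,0],[2,98]).round().astype(int),end="; ")
    print()
```

```text
origin [ 5.73605270e-01 -1.27423155e-04  0.00000000e+00]
-120 59 | 140 [-16  19]; 
-105 267 | 140 [-17  21]; 
-90 267 | 140 [-17  21]; 
-75 260 | 140 [-17  21]; 
-60 219 | 140 [-18  20]; 
-45 211 | 140 [-33  29]; 160 [-24  22]; 
-30 350 | 140 [-44  40]; 160 [-25  23]; 
-15 574 | 140 [-49  45]; 160 [ 9 88]; 180 [65 88]; 200 [65 89]; 220 [67 88]; 
0 1334 | 140 [-49  44]; 160 [-61  89]; 180 [-71  89]; 200 [-71  88]; 220 [51 88]; 
15 1344 | 140 [ 6 72]; 160 [-71  89]; 180 [-71  90]; 200 [-70  88]; 220 [-50  88]; 
30 1349 | 140 [10 68]; 160 [-71  89]; 180 [-72  89]; 200 [-70  88]; 220 [-48  88]; 
45 1725 | 140 [-46  48]; 160 [-68  88]; 180 [-70  89]; 200 [-71  88]; 220 [48 88]; 
60 357 | 160 [-9 88]; 180 [-23  88]; 200 [-22  88]; 220 [71 88]; 
75 0 | 
90 0 | 
105 0 |
```

```bash
cat > nudge.py <<'E'
from lib import *
from cell import manip,cams
az=.603-np.pi/2;u=np.array([np.cos(az),np.sin(az),0]);b=np.array([.4415,-.3338,.110])
M=np.c_[-u,np.cross([0,0,-1],-u),[0,0,-1]];Mr=rv(M)
manip.set_gripper(0,10)
F=lambda:np.mean([(manip.dwell(.02),manip.state()["contact_force"])[1] for _ in range(4)],0)
for sg in(1,-1):
    p=b-sg*u*.035
    manip.move_pose(p+[0,0,.06],Mr);manip.move_linear(p,.15);f0=F()
    for d in np.arange(-.026,.013,.002):
        manip.move_linear(b+sg*u*d,.05);f=(F()-f0)@u*sg;print(sg,round(d*1e3),round(f,2),end="; ")
        if f<-4.5:break
    np.savez(f"nud{sg}.npz",**cams.capture("scene"))
    manip.move_linear(p,.1);manip.move_linear(p+[0,0,.06],.2);print(manip.state()["clock"])
E
python3 nudge.py
python3 - <<'E'
from lib import *
im=[crop(np.load(f"nud{k}.npz")["image"],190,130,90,80,4) for k in("1","-1")]
cv2.imwrite("pics/nud.png",np.hstack(im))
E
```

```text
1 -26 -0.59; 1 -24 -0.29; 1 -22 -0.34; 1 -20 -0.14; 1 -18 -0.35; 1 -16 -0.32; 1 -14 -0.16; 1 -12 -0.25; 1 -10 0.02; 1 -8 -0.96; 1 -6 -0.98; 1 -4 -1.32; 1 -2 -1.45; 1 0 -1.62; 1 2 -1.28; 1 4 -1.98; 1 6 -1.83; 1 8 -2.38; 1 10 -1.94; 1 12 -2.27; 15.1583
-1 -26 -0.04; -1 -24 -0.24; -1 -22 -0.21; -1 -20 -0.46; -1 -18 0.24; -1 -16 0.27; -1 -14 -0.26; -1 -12 -0.36; -1 -10 0.21; -1 -8 -0.74; -1 -6 -4.1; -1 -4 -6.17; 21.0
```

View pics/nud.png

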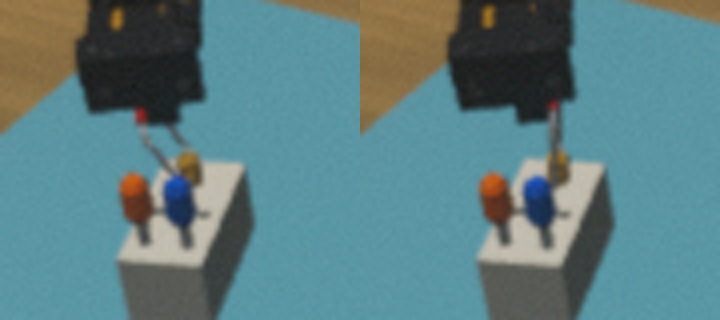

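```bash
cat > pick.py <<'E'
from lib import *
from cell import manip,cams,inverse_kinematics as ik
H=np.array([.4415,-.3338,.065]);AL=.35;G=.004
for fl in(0,1):
    M=tool(.603,AL,fl);print(fl,np.round(ik(H+M[:,2]*G,rv(M)),2))
    for th in(-.5,0,.5):
        N=tool(-.24,AL-th,fl);q=ik(np.array([.555,-.094,.165]),rv(N));print(th,None if q is None else np.round(q,2))
M=tool(.603,AL,0);p=H+M[:,2]*G
manip.set_gripper(.045,10);manip.move_pose(p+[0,0,.10],rv(M));manip.move_linear(p,.12)
manip.set_gripper(.005,30);s=manip.state();print(s["gripper_width"],s["grasp_force"],s["contact_force"])
manip.move_linear(p+[0,0,.075],.15);s=manip.state();print(s["gripper_width"],s["grasp_force"],s["contact_force"],s["clock"])
wrist("inhand")
E
python3 pick.py
```

```text
Traceback (most recent call last):
  File "pick.py", line 5, in <module>
    M=tool(.603,AL,fl);print(fl,np.round(ik(H+M[:,2]*G,rv(M)),2))
                                ~~~~~~~~^^^^^^^^^^^^^^^^^^^^^^^^
TypeError: unsupported operand type(s) for *: 'NoneType' and 'float'
```

Run:
```python
from lib import *
from cell import inverse_kinematics as ik
H=np.array([.4415,-.3338,.065]);G=.004
r=lambda q:None if q is None else np.round(q,2).tolist()
for AL in(.2,.35,.5):
  for fl in(0,1):
    M=tool(.603,AL,fl);print(AL,fl,r(ik(H+M[:,2]*G,rv(M))),ik(H+M[:,2]*G+[0,0,.1],rv(M)) is not None)
    for th in(-.5,0,.25,.5): N=tool(-.24,AL-th,fl);print("   ",th,r(ik(np.array([.555,-.094,.165]),rv(N))))
```

```text
0.2 0 None False
    -0.5 [-0.19, -0.24, 2.42, -0.11, 0.27, -1.43]
    0 [-0.21, -0.01, 2.07, -0.01, 0.89, -1.53]
    0.25 [-0.21, 0.14, 1.89, 0.0, 1.16, -1.54]
    0.5 [-0.22, 0.31, 1.72, 0.01, 1.42, -1.55]
0.2 1 [-0.81, 0.19, 2.06, 0.26, 0.87, -0.01] True
    -0.5 [-0.19, -0.24, 2.42, -0.11, 0.27, 1.71]
    0 [-0.21, -0.01, 2.07, -0.01, 0.89, 1.61]
    0.25 [-0.21, 0.14, 1.89, 0.0, 1.16, 1.6]
    0.5 [-0.22, 0.31, 1.72, 0.01, 1.42, 1.59]
0.35 0 None False
    -0.5 [-0.19, -0.26, 2.51, -0.74, 0.06, -0.79]
    0 [-0.2, -0.09, 2.17, -0.02, 0.71, -1.52]
    0.25 [-0.21, 0.05, 2.0, -0.0, 1.0, -1.54]
    0.5 [-0.21, 0.21, 1.82, 0.0, 1.26, -1.55]
0.35 1 [-0.9, 0.2, 2.09, 0.46, 0.88, -0.23] True
    -0.5 [-0.19, -0.26, 2.51, -0.74, 0.06, 2.35]
    0 [-0.2, -0.09, 2.17, -0.02, 0.71, 1.62]
    0.25 [-0.21, 0.05, 2.0, -0.0, 1.0, 1.6]
    0.5 [-0.21, 0.21, 1.82, 0.0, 1.26, 1.59]
0.5 0 None False
    -0.5 None
    0 [-0.2, -0.17, 2.28, -0.04, 0.53, -1.5]
    0.25 [-0.21, -0.04, 2.1, -0.01, 0.83, -1.53]
    0.5 [-0.21, 0.11, 1.92, -0.0, 1.11, -1.54]
0.5 1 [-0.99, 0.23, 2.1, 0.64, 0.93, -0.44] True
    -0.5 None
    0 [-0.2, -0.17, 2.28, -0.04, 0.53, 1.64]
    0.25 [-0.21, -0.04, 2.1, -0.01, 0.83, 1.61]
    0.5 [-0.21, 0.11, 1.92, -0.0, 1.11, 1.6]
```

```bash
sed -i 's/AL=.35/AL=.2/; /^for fl/,/^        N=/d; s/tool(.603,AL,0)/tool(.603,AL,1)/' pick.py; cat pick.py; python3 pick.py
```

```text
from lib import *
from cell import manip,cams,inverse_kinematics as ik
H=np.array([.4415,-.3338,.065]);AL=.2;G=.004
M=tool(.603,AL,1);p=H+M[:,2]*G
manip.set_gripper(.045,10);manip.move_pose(p+[0,0,.10],rv(M));manip.move_linear(p,.12)
manip.set_gripper(.005,30);s=manip.state();print(s["gripper_width"],s["grasp_force"],s["contact_force"])
manip.move_linear(p+[0,0,.075],.15);s=manip.state();print(s["gripper_width"],s["grasp_force"],s["contact_force"],s["clock"])
wrist("inhand")
0.013659863917217225 29.999947249889374 [0.21216444 0.20101353 3.3467026 ]
0.013756742920225475 29.999420642852783 [ 0.36393986  0.64863443 -1.45408487] 25.2333
```

View pics/inhand.png

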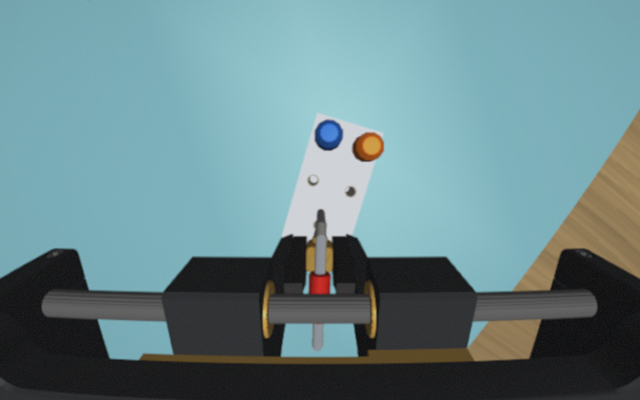

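```bash
cat > hub.py <<'E'
from lib import *
from cell import manip,cams,inverse_kinematics as ik
AL=.2;G=.004;YAW=-.24
lx=np.array([np.cos(YAW),np.sin(YAW),0]);ly=np.array([-np.sin(YAW),np.cos(YAW),0]);lz=np.array([0,0,1.])
n=lambda th:np.sin(th)*lx+np.cos(th)*lz
ex=lambda th:np.cos(th)*lx-np.sin(th)*lz
def pose(foot,th,az=YAW):
    M=tool(az,AL-th,1);return foot+n(th)*.058+M[:,2]*G,rv(M)
def foot(th):
    s=manip.state();M=R.from_rotvec(s["tcp_rot"]).as_matrix();return s["tool_pos"]-M[:,2]*G-n(th)*.058
def F(k=4): return np.mean([(manip.dwell(.015),manip.state()["contact_force"])[1] for _ in range(k)],0)
E
python3 - <<'E'
from hub import *
c=load("inhand.npz");print("pred foot px",proj(c,np.array([.4415,-.3338,.065+.075-.058])))
m=np.array([.5553,-.0937,.1534]);th=.245
p,r=pose(m+n(th)*.09,th);manip.move_pose(p,r)
p,r=pose(m+n(th)*.010,th);manip.move_linear(p,.15);manip.dwell(.2)
c=wrist("ath");print(proj(c,m),proj(c,foot(th)),foot(th)-m,manip.state()["clock"],F())
cv2.imwrite("pics/athc.png",crop(c["image"],240,130,160,120,5))
E
```

```text
pred foot px [319.16514274 232.04357086]
[318.88189179 230.48557607] [318.84155484 232.88115807] [ 0.00330848 -0.00078835  0.01104505] 27.6083 [ 0.02045914  0.25075021 -0.53175652]
```

View pics/athc.png

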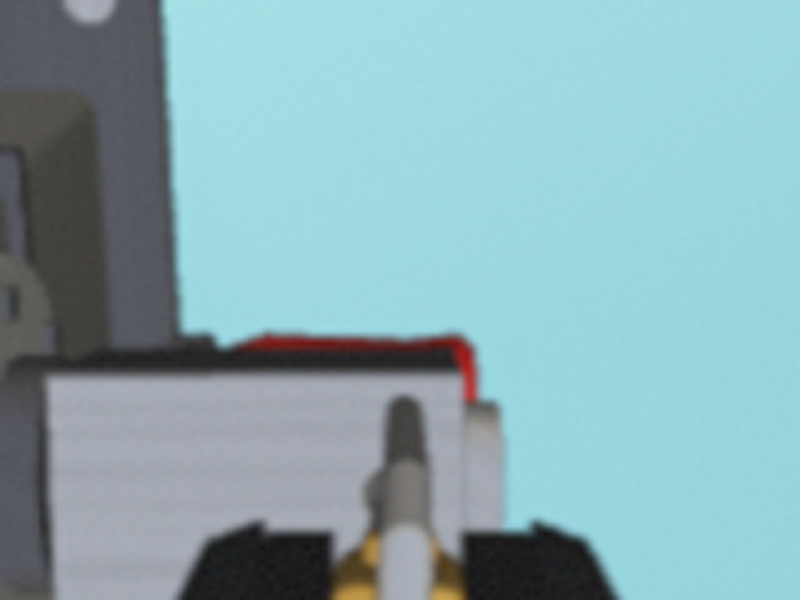

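Run:
```python
from hub import *
c=load("ath.npz");th=.245;m=np.array([.5553,-.0937,.1534])
cr=lambda p:((proj(c,p)-[240,130])*5).round(1)
print("front edge",cr(m-ly*.011),"far edge",cr(m+ex(th)*.019),cr(m+ex(th)*.019-ly*.011),"inner end",cr(m+ly*.053+ex(th)*.01))
for th2 in(.15,.2,.25,.3):
  mm=m+0; print(th2,cr(m+ex(th2)*.019-ly*.011),cr(m+ex(th2)*.019+ly*.053))
print("shank left edge",cr(foot(th)+ly*.004),"up",cr(foot(th)+ex(th)*.004), "mm",cr(m+ly*.001)-cr(m),cr(m+ex(th)*.001)-cr(m))
```

```text
front edge [465.3 502.4] far edge [394.3 380.9] [465.8 380.8] inner end [ 52.2 438.6]
0.15 [466.4 382.8] [ 48.1 383. ]
0.2 [466.1 381.6] [ 49.5 381.8]
0.25 [465.8 380.7] [ 51.  380.9]
0.3 [465.5 380.1] [ 52.4 380.3]
shank left edge [367.1 515.2] up [394.2 488.5] mm [-6.4  0. ] [ 0.  -6.3]
```

```bash
cat > search.py <<'E'
from hub import *
th=.245;m=np.array([.5553,-.0937,.1534])
f0=F(6);z=None
for dx,dy in((0,0),(-1.5,0),(1.5,0),(-1.5,1.2),(-1.5,-1.2),(0,1.2),(0,-1.2),(-3,0),(1.5,1.2),(1.5,-1.2),(3,0)):
    b=m+ex(th)*dx/1e3+ly*dy/1e3
    manip.move_linear(pose(b+n(th)*.0025,th)[0],.1)
    for d in np.arange(.0015,-.0062,-.001):
        manip.move_linear(pose(b+n(th)*d,th)[0],.04);f=F(2)-f0
        if f@n(th)>3.5:break
    print(dx,dy,"d",round(d*1e3,1),"f",np.round([f@ex(th),f@ly,f@n(th)],1),"foot",((foot(th)-m)@n(th)*1e3).round(1))
    if d<-.0035:break
    manip.move_linear(pose(b+n(th)*.0025,th)[0],.1)
print(manip.state()["clock"])
E
python3 search.py
```

```text
0 0 d -5.5 f [ 0.5  1.  -0. ] foot -5.6
30.2917
```

```bash
cat > swing.py <<'E'
from hub import *
th=.245;m=np.array([.5553,-.0937,.1534]);A=m-.019*n(th)
def go(th,d,rate=.05):
    p,r=pose(A+n(th)*(.019+d),th);manip.move_linear(p,rate,r)
f0=np.array([0.02,.25,-.53]);d=-.0055
while d>-.012:
    d-=.0007;go(th,d);f=F(2)-f0
    if f@n(th)>4:break
print("contact",d,np.round([f@ex(th),f@ly,f@n(th)],1),manip.state()["clock"])
dp=d;found=d<-.0105
ths=list(np.arange(.28,.56,.035))+list(np.arange(.5,-.56,-.035))
for th in ths if not found else []:
    try: go(th,d)
    except manip.IKError: print("IK",th);continue
    f=F(2)-f0;fn=f@n(th)
    for _ in range(6):
        if fn>7: d+=.0005
        elif fn<2.5: d-=.0008
        else: break
        go(th,d);f=F(2)-f0;fn=f@n(th)
        if d<dp-.0035: found=True;break
    print(round(th,3),round(d*1e3,1),np.round([f@ex(th),f@ly,fn],1),end="; ")
    if found or manip.state()["clock"]>50:break
print(found,th,d,manip.state()["clock"])
E
python3 swing.py
```

```text
contact -0.0083 [-0.2  0.9  6.1] 31.425
0.28 -8.3 [-1.3  0.   7. ]; 0.315 -7.8 [-1.3  0.5  6.2]; 0.35 -7.3 [-1.4  0.2  5.8]; 0.385 -7.3 [-2.2  0.9  6.2]; 0.42 -6.8 [-2.   0.5  5.4]; 0.455 -6.8 [-3.6  0.5  6. ]; 0.49 -6.8 [-3.5  1.   5.9]; 0.525 -9.2 [-4.1  1.9  3.1]; 0.5 -10.8 [-1.3  0.7  3.3]; 0.465 -12.4 [0.1 1.1 1.5]; True 0.46499999999999997 -0.012400000000000001 37.0917
```

```bash
cat > ins.py <<'E'
from hub import *
th=.465;m=np.array([.5553,-.0937,.1534]);A=m-.019*n(.245)
f0=np.array([0.02,.25,-.53]);d=-.0124;off=np.zeros(3)
def go(rate=.06):
    p,r=pose(A+off+n(th)*(.019+d),th);manip.move_linear(p,rate,r)
step=.0015;bad=0
while d>-.052 and bad<14 and manip.state()["clock"]<52:
    d-=step;go();s=manip.state();f=F(2)-f0;l=[f@ex(th),f@ly,f@n(th)]
    print(round(d*1e3,1),np.round(l,1),"off",np.round([off@ex(th)*1e3,off@ly*1e3],1),"mom",np.round([s["moment"]@ex(th),s["moment"]@ly],2))
    if l[2]>10:
        if d<-.044: print("seated?");break
        d+=step;bad+=1
    off=off+ex(th)*np.clip(l[0]*1e-4,-4e-4,4e-4)+ly*np.clip(l[1]*1e-4,-4e-4,4e-4)
print(d,manip.state()["clock"],foot(th)-m)
E
python3 ins.py
```

```text
-13.9 [-0.1  0.5  1.5] off [0. 0.] mom [ 0.2 -0.1]
-15.4 [-0.3  0.6  3.4] off [-0.   0.1] mom [ 0.12 -0.12]
-16.9 [-0.4  0.2  5.7] off [-0.   0.1] mom [ 0.14 -0.07]
-18.4 [-1.3  0.8  8. ] off [-0.1  0.1] mom [ 0.15 -0.02]
-19.9 [-1.6 -0.3 10.8] off [-0.2  0.2] mom [0.06 0.01]
-19.9 [-1.6  0.3 10.6] off [-0.4  0.2] mom [ 0.12 -0.09]
-19.9 [-1.3  0.9 11.4] off [-0.5  0.2] mom [ 0.12 -0.11]
-19.9 [-0.9 -0.3 10.8] off [-0.7  0.3] mom [ 0.08 -0.15]
-19.9 [-0.7  0.  11. ] off [-0.8  0.3] mom [ 0.   -0.27]
-19.9 [-0.8  0.4 11.1] off [-0.8  0.3] mom [ 0.1  -0.22]
-19.9 [-0.3  0.1 10.6] off [-0.9  0.3] mom [ 0.01 -0.24]
-19.9 [-0.8  0.2 10.7] off [-0.9  0.3] mom [ 0.03 -0.29]
-19.9 [-0.5 -0.7 10.6] off [-1.   0.3] mom [ 0.03 -0.25]
-19.9 [ 0.4  0.  10.4] off [-1.1  0.3] mom [ 0.05 -0.36]
-19.9 [-0.   0.7 10.2] off [-1.   0.3] mom [ 0.03 -0.27]
-19.9 [-0.6 -0.1 10.1] off [-1.   0.3] mom [-0.01 -0.3 ]
-19.9 [-0.7  0.1 10.6] off [-1.1  0.3] mom [-0.02 -0.3 ]
-19.9 [-0.6  0.8  9.9] off [-1.2  0.4] mom [ 0.04 -0.32]
-21.4 [-1.   0.3 12.5] off [-1.2  0.4] mom [-0.02 -0.28]
-0.0199 42.475 [-0.00370074  0.00116868 -0.01700036]
```

```bash
cat > exp.py <<'E'
from hub import *
m=np.array([.5553,-.0937,.1534]);A=m-.019*n(.245)
f0=np.array([0.02,.25,-.53]);off=-.0006*ex(.465)+.0003*ly
def go(th,d,rate=.08):
    p,r=pose(A+off+n(th)*(.019+d),th);manip.move_linear(p,rate,r)
for th,d in((.465,-.0165),(.49,-.0165),(.52,-.0165),(.54,-.0165),(.44,-.0165),(.41,-.0165)):
    go(th,d);s=manip.state();f=F(2)-f0
    print(th,d,np.round([f@ex(th),f@ly,f@n(th)],1),"mom",np.round([s["moment"]@ex(th),s["moment"]@ly],2),"foot",np.round((foot(th)-A)@n(th)*1e3-19,1))
go(.465,-.0165);wrist("st");c=fix(__import__("cell").cams.capture("scene"))
a=crop(cv2.imread("pics/st.png"),220,150,200,150,2);a=a[:300,:400]
cv2.imwrite("pics/stc.png",np.hstack([crop(cv2.imread("pics/st.png"),240,140,160,120,3.75),crop(c["image"],270,150,90,120,3.75)[:450,:320]]));print(manip.state()["clock"],manip.state()["gripper_width"])
E
python3 exp.py
```

```text
0.465 -0.0165 [ 0.8 -0.6  6.9] mom [ 0.07 -0.31] foot -15.6
0.49 -0.0165 [ 0.5 -0.2  7.6] mom [-0.02 -0.24] foot -16.0
0.52 -0.0165 [-0.6  0.5  7.2] mom [ 0.16 -0.16] foot -16.2
0.54 -0.0165 [-1.2 -0.3  6.4] mom [ 0.01 -0.06] foot -16.2
0.44 -0.0165 [ 3.9 -0.1  2. ] mom [ 0.11 -0.71] foot -17.3
0.41 -0.0165 [ 3.4  0.9 -0.3] mom [ 0.14 -0.63] foot -17.2
44.525 0.01356541466781417
```

View pics/stc.png

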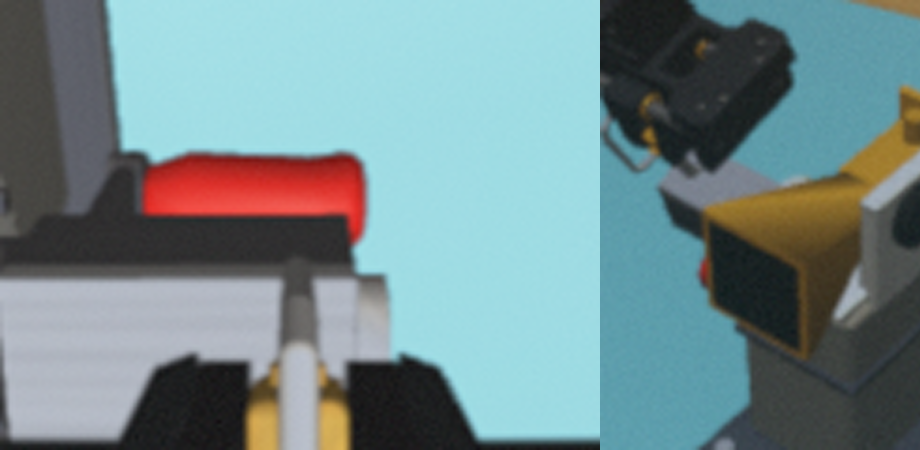

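Run:
```python
from hub import *
m=np.array([.5553,-.0937,.1534]);A=m-.019*n(.245)
for nm,obs in(("ath",(204.4,None,197.0)),("st",(210.7,197.3,181.3))):
    c=load(nm+".npz");print(nm,"obs far-top-edge row, far-bottom-edge, knob far row",obs)
    for th in np.arange(.1,.56,.05):
        kn=A-n(th)*.09-ly*.10
        rows=min(proj(c,kn+.014*np.array(np.cos(a)*lx+np.sin(a)*lz))[1] for a in np.arange(0,6.3,.1))
        print(round(th,2),proj(c,A+.019*n(th)+.019*ex(th)-ly*.10)[1].round(1),proj(c,A-.019*n(th)+.019*ex(th)-ly*.10)[1].round(1),rows.round(1))
```

```text
ath obs far-top-edge row, far-bottom-edge, knob far row (204.4, None, 197.0)
0.1 210.2 198.4 187.4
0.15 208.7 199.2 191.2
0.2 207.2 200.0 195.1
0.25 205.8 200.9 199.0
0.3 204.5 201.9 202.9
0.35 203.3 202.9 206.8
0.4 202.1 204.0 210.7
0.45 201.0 205.1 214.6
0.5 199.9 206.2 218.5
0.55 199.0 207.4 222.4
st obs far-top-edge row, far-bottom-edge, knob far row (210.7, 197.3, 181.3)
0.1 221.6 196.2 168.2
0.15 219.7 196.8 172.4
0.2 217.8 197.5 176.5
0.25 215.9 198.2 180.7
0.3 214.1 199.0 184.9
0.35 212.3 199.9 189.2
0.4 210.6 200.8 193.4
0.45 209.0 201.8 197.6
0.5 207.4 202.8 201.9
0.55 206.0 203.9 206.1
```

```bash
cat > ins2.py <<'E'
from hub import *
th=.285;m=np.array([.5553,-.0937,.1534]);A=m-.019*n(.245)
s=manip.state();M0=R.from_rotvec(s["tcp_rot"]).as_matrix();h=s["tool_pos"]-M0[:,2]*G
rel=h-A;print("head rel",np.round([rel@ex(th)*1e3,rel@ly*1e3,rel@n(th)*1e3],1))
manip.set_gripper(.026)
M=tool(YAW,AL-th,1);r=rv(M)
manip.move_linear(h+M[:,2]*G,.05,r)
f0=F(3);manip.set_gripper(.005,45);print("regrip",manip.state()["gripper_width"],F(2)-f0)
p=h.copy();bad=0;step=.002
while bad<10 and manip.state()["clock"]<54:
    p=p-n(th)*step;manip.move_linear(p+M[:,2]*G,.06);s=manip.state();f=F(2)-f0;l=[f@ex(th),f@ly,f@n(th)];rel=s["tool_pos"]-M[:,2]*G-A
    print(np.round([rel@ex(th)*1e3,rel@ly*1e3,rel@n(th)*1e3],1),np.round(l,1),np.round(s["moment"]@ly,2))
    if rel@n(th)<.034 and l[2]>8: print("seated?");break
    if l[2]>12: p=p+n(th)*step;bad+=1
    p=p+ex(th)*np.clip(l[0]*1.2e-4,-5e-4,5e-4)+ly*np.clip(l[1]*1.2e-4,-5e-4,5e-4)
print(manip.state()["clock"])
E
python3 ins2.py
```

```text
head rel [ 9.7  0.3 59.2]
regrip 0.01341483918116486 [-0.02567239 -0.12839256  0.18100887]
[10.4  0.3 58.6] [-0.3 -0.1  4.5] 0.05
[10.6  0.3 57.7] [-1.5  0.1  8.1] 0.15
[10.8  0.3 57.2] [-2.4 -0.8 12.1] 0.26
[10.7  0.3 57.2] [-2.6 -0.1 12.1] 0.21
[10.5  0.3 57.2] [-1.8 -0.5 10.8] 0.08
[10.8  0.3 56.7] [-1.9 -0.3 15.3] 0.23
[10.6  0.2 56.7] [-2.1 -0.3 16.6] 0.11
[10.5  0.2 56.7] [-2.   0.3 15.4] 0.04
[10.4  0.2 56.8] [-1.6 -0.  15.2] -0.05
[10.3  0.3 56.8] [-1.5  0.4 14.8] -0.12
[10.3  0.3 56.8] [-0.6  0.2 15.2] -0.13
[10.2  0.3 56.8] [-1.  -0.2 14.7] -0.19
[10.1  0.3 56.8] [-0.4  1.  14.3] -0.24
49.35
```

Run:
```python
from hub import *
wrist("now")
m=np.array([.5553,-.0937,.1534]);A=m-.019*n(.245)
for nm in("inhand","ath","st","now"):
    c=load(nm+".npz");im=c["image"].astype(int);b,g,r=im[...,0],im[...,1],im[...,2]
    k=(r>110)&(g<70)&(b<70);k[:250]=0;v,u=np.nonzero(k);Ti=np.linalg.inv(T(c["tp"],c["tr"]))
    if len(u):
        q=depth(c,np.median(u),np.median(v),1);print(nm,"sleeve px",len(u),u.mean().round(1),v.mean().round(1),v.min(),v.max(),"tool frame",(Ti@np.r_[q,1])[:3].round(4))
    if nm!="inhand":
        for box in((250,285,222,232),(250,300,215,228)):
            P=np.array([depth(c,uu,vv) for uu in range(*box[:2]) for vv in range(*box[2:])]);P=P[np.isfinite(P).all(1)]
            q=np.median(P,0);P=P[np.linalg.norm(P-q,axis=1)<.03];q=P.mean(0);_,S,V=np.linalg.svd(P-q);N=V[2]*np.sign(V[2,2])
            rel=q-A;print(nm,len(P),"normal th",np.arctan2(N@lx,N[2]).round(3),"ly",(N@ly).round(3),"dist from A along N",(rel@N*1e3).round(1),S.round(4)[2])
```

```text
inhand sleeve px 345 319.5 284.4 275 293 tool frame [ 0.0169  0.0008 -0.0567]
ath sleeve px 351 319.1 284.3 275 294 tool frame [ 0.0172  0.0001 -0.0565]
ath 350 normal th 0.105 ly 0.022 dist from A along N 19.1 0.0188
ath 648 normal th 0.207 ly -0.001 dist from A along N 18.6 0.0174
st sleeve px 378 319.6 282.4 271 294 tool frame [ 0.0186  0.0004 -0.0574]
st 349 normal th 0.221 ly -0.002 dist from A along N 18.4 0.0108
st 646 normal th 0.228 ly 0.0 dist from A along N 18.5 0.0147
now sleeve px 735 319.3 270.3 250 294 tool frame [ 0.0224 -0.0002 -0.0552]
now 346 normal th -1.516 ly 0.0 dist from A along N -21.9 0.0201
now 593 normal th -1.329 ly -0.004 dist from A along N -20.4 0.0068
```

Run:
```python
from hub import *
m=np.array([.5553,-.0937,.1534]);A=m-.019*n(.245)
for nm in("ath","st","now"):
    c=load(nm+".npz");M=R.from_rotvec(c["tr"]).as_matrix();z=M[:,2];h=c["tp"]-z*G
    th=AL-np.arctan2(z@lx,-z[2]);rel=(h-A)*1e3
    print(nm,"tool th",th.round(3),"head rel A: x",(rel@lx).round(1),"y",(rel@ly).round(1),"z",rel[2].round(1))
    # sleeve world
    im=c["image"].astype(int);k=(im[...,2]>110)&(im[...,1]<70)&(im[...,0]<70);k[:250]=0
    v,u=np.nonzero(k);q=(depth(c,np.median(u),np.median(v),1)-A)*1e3;print("  sleeve rel A",(q@lx).round(1),(q@ly).round(1),q[2].round(1))
    # knob & hub depth points
    for nm2,(uu,vv) in dict(knob=(305,190),hubtop=(255,225)).items():
        q=(depth(c,uu,vv,1)-A)*1e3;print("  ",nm2,(q@lx).round(1),(q@ly).round(1),q[2].round(1))
    d=load(nm+".npz");v=np.nonzero
    # all red (knob) centroid via depth
    k=(im[...,2]>110)&(im[...,1]<80)&(im[...,0]<80);k[250:]=0;v,u=np.nonzero(k)
    if len(u):
        P=np.array([depth(c,a,b) for a,b in zip(u[::5],v[::5])]);P=(P[np.isfinite(P).all(1)]-A)*1e3;print("  knob med",np.median(P@lx).round(1),np.median(P@ly).round(1),np.median(P[:,2]).round(1),len(u),"rows",v.min(),v.max())
```

```text
ath tool th 0.242 head rel A: x 22.2 y -0.0 z 86.0
  sleeve rel A 41.6 -0.1 137.7
   knob -12.1 18.0 -134.9
   hubtop 8.7 49.6 17.2
  knob med 11.6 -229.3 -45.1 110 rows 181 210
st tool th 0.469 head rel A: x 26.1 y 0.3 z 54.0
  sleeve rel A 58.2 -0.2 100.6
   knob -11.7 14.1 -78.2
   hubtop 17.0 43.0 15.3
  knob med -9.9 4.2 -78.1 1073 rows 169 203
now tool th 0.275 head rel A: x 25.7 y 0.3 z 51.6
  sleeve rel A 51.8 0.5 101.0
   knob -3.9 16.6 -135.0
   hubtop 23.7 43.2 10.8
  knob med -8.3 -1.1 -79.9 484 rows 191 249
```

Run:
```python
from hub import *
m=np.array([.5553,-.0937,.1534]);A=m-.019*n(.245)
def cloud(c):
    K=c["intrinsics"];v,u=np.nonzero(c["z_map"]>0);z=c["z_map"][v,u]
    d=cv2.undistortPoints(np.c_[u,v].astype(float).reshape(-1,1,2),K,np.array([c["k1"],0,0,0])).reshape(-1,2)
    P=(np.c_[d*z[:,None],z]@c["T"][:3,:3].T+c["T"][:3,3]-A)*1e3;return np.c_[P@lx,P@ly,P[:,2]]
for nm in("h1","ath","st","now"):
    L=cloud(load(nm+".npz"));k=(L[:,1]>12)&(L[:,1]<48)&(abs(L[:,0])<32)&(L[:,2]>-25)&(L[:,2]<32);Q=L[k]
    best=[]
    for th in np.arange(-.1,.75,.025):
        for d in np.arange(16,23,.5):
            e=Q[:,0]*np.sin(th)+Q[:,2]*np.cos(th)-d;x=Q[:,0]*np.cos(th)-Q[:,2]*np.sin(th)
            best.append(((abs(e)<1).sum(),round(th,3),d,x[abs(e)<1].min().round() if (abs(e)<1).any() else 0,x[abs(e)<1].max().round() if (abs(e)<1).any() else 0))
    best.sort(reverse=True);print(nm,len(Q),best[:5])
c=load("now.npz");cv2.imwrite("pics/nowc.png",cv2.resize(c["image"],(800,500)))
```

```text
h1 2524 [(np.int64(1619), np.float64(0.225), np.float64(19.0), np.float64(-18.0), np.float64(21.0)), (np.int64(1575), np.float64(0.2), np.float64(19.0), np.float64(-17.0), np.float64(21.0)), (np.int64(1565), np.float64(0.25), np.float64(19.0), np.float64(-18.0), np.float64(21.0)), (np.int64(1496), np.float64(0.225), np.float64(18.5), np.float64(-18.0), np.float64(21.0)), (np.int64(1464), np.float64(0.2), np.float64(18.5), np.float64(-18.0), np.float64(22.0))]
ath 2017 [(np.int64(1562), np.float64(0.225), np.float64(19.0), np.float64(-18.0), np.float64(20.0)), (np.int64(1518), np.float64(0.25), np.float64(19.0), np.float64(-18.0), np.float64(20.0)), (np.int64(1490), np.float64(0.2), np.float64(18.5), np.float64(-18.0), np.float64(21.0)), (np.int64(1476), np.float64(0.225), np.float64(18.5), np.float64(-18.0), np.float64(20.0)), (np.int64(1470), np.float64(0.2), np.float64(19.0), np.float64(-18.0), np.float64(21.0))]
st 2615 [(np.int64(1606), np.float64(0.25), np.float64(19.0), np.float64(-12.0), np.float64(21.0)), (np.int64(1575), np.float64(0.275), np.float64(19.0), np.float64(-12.0), np.float64(21.0)), (np.int64(1552), np.float64(0.225), np.float64(18.5), np.float64(-12.0), np.float64(21.0)), (np.int64(1503), np.float64(0.25), np.float64(18.5), np.float64(-12.0), np.float64(21.0)), (np.int64(1483), np.float64(0.225), np.float64(19.0), np.float64(-12.0), np.float64(21.0))]
now 1661 [(np.int64(1026), np.float64(0.275), np.float64(19.0), np.float64(-2.0), np.float64(20.0)), (np.int64(1016), np.float64(0.25), np.float64(18.5), np.float64(-2.0), np.float64(21.0)), (np.int64(1008), np.float64(0.225), np.float64(18.5), np.float64(-1.0), np.float64(21.0)), (np.int64(991), np.float64(0.25), np.float64(19.0), np.float64(-1.0), np.float64(21.0)), (np.int64(970), np.float64(0.3), np.float64(19.5), np.float64(-2.0), np.float64(20.0))]
```

View pics/nowc.png

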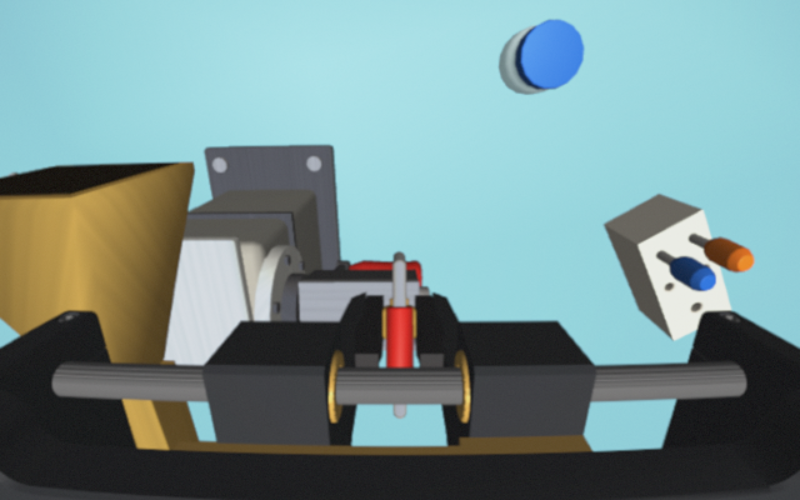

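```bash
cat > ins3.py <<'E'
from hub import *
th=.265;m=np.array([.5553,-.0937,.1534]);A=m-.019*n(.245)
f0=np.array([0.02,.25,-.53])
M=tool(YAW,AL-.11,1);r=rv(M)
h=A+n(th)*.0605+.0003*ly
def rep():
    s=manip.state();f=F(2)-f0;M=R.from_rotvec(s["tcp_rot"]).as_matrix();rel=s["tool_pos"]-M[:,2]*G-A
    l=np.array([f@ex(th),f@ly,f@n(th)]);q=np.array([rel@ex(th),rel@ly,rel@n(th)])
    print((q*1e3).round(1),l.round(1),(s["moment"]@ly).round(2),s["clock"].__round__(2));return l,q
manip.move_linear(h+M[:,2]*G,.06,r);rep()
p=h;bad=0;step=.002
while bad<6 and manip.state()["clock"]<56:
    p=p-n(th)*step;manip.move_linear(p+M[:,2]*G,.08);l,q=rep()
    if q[2]<.033 and l[2]>8: print("seated?");break
    if l[2]>12: p=p+n(th)*step;bad+=1
    p=p+ex(th)*np.clip(l[0]*3e-4,-8e-4,8e-4)+ly*np.clip(l[1]*2e-4,-5e-4,5e-4)
E
python3 ins3.py
```

```text
[ 0.1  0.4 60.8] [3.3 0.3 0.7] -0.6 49.76
[ 0.8  0.2 58.2] [ 3.9 -0.5  1.2] -0.62 50.04
[ 1.1  0.2 56.8] [1.9 0.7 3.7] -0.55 50.33
[ 1.6  0.4 55.7] [0.1 0.3 6.9] -0.32 50.61
[ 1.9  0.4 54.8] [-0.8 -0.3  8.6] -0.23 50.89
[ 2.1  0.4 54.1] [-2.6 -0.5 12.2] -0.18 51.17
[ 1.7  0.4 54.1] [ 0.4 -0.2 11. ] -0.43 51.46
[ 2.   0.3 53.4] [-3.1  0.1 15.1] -0.25 51.74
[ 1.6  0.3 53.3] [-1.2  0.4 13.6] -0.53 52.02
[ 1.4  0.4 53.3] [-0.2  0.  13.4] -0.72 52.31
[ 1.4  0.3 53.3] [-0.  -0.  12.9] -0.71 52.59
[ 1.4  0.3 53.3] [ 0.5 -0.3 13.2] -0.69 52.88
```

```bash
cat > push.py <<'E'
from hub import *
th=.265;m=np.array([.5553,-.0937,.1534]);A=m-.019*n(.245)
manip.set_gripper(.028)
s=manip.state();tz=R.from_rotvec(s["tcp_rot"]).as_matrix()[:,2]
manip.move_linear(s["tool_pos"]-tz*.018,.15)
M=tool(YAW,-th,1);r=rv(M)
p=A+n(th)*.068+ex(th)*.001+.0003*ly
manip.move_linear(p,.15,r);f0=F(2);manip.set_gripper(.0095,20)
step=.002;stuck=0;last=1
while manip.state()["clock"]<59.5:
    p=p-n(th)*step;manip.move_linear(p,.08)
    s=manip.state();f=F(2)-f0;l=np.array([f@ex(th),f@ly,f@n(th)]);rel=s["tool_pos"]-A;q=np.array([rel@ex(th),rel@ly,rel@n(th)])
    print((q*1e3).round(1),l.round(1),round(s["clock"],2))
    if q[2]<.0405 and l[2]>8: print("seated?");break
    if l[2]>22:
        stuck+=1;p=p+n(th)*step+ex(th)*.0025*(-1)**stuck
        if stuck>8:break
E
python3 push.py
```

```text
[ 0.9  0.3 65.7] [0.2 0.5 0.2] 54.84
[ 1.   0.3 63.8] [0.6 0.7 0.2] 55.12
[ 1.   0.3 61.9] [-0.5  0.3  0.8] 55.41
[ 0.9  0.3 60. ] [-0.6  0.2  1.4] 55.69
[ 0.9  0.3 58. ] [-0.4  1.   2. ] 55.98
[ 1.   0.3 55.9] [-0.6  1.4  2. ] 56.26
[ 1.   0.3 53.7] [0.  0.7 1.3] 56.54
[ 1.   0.3 51.7] [0.2 0.6 1.5] 56.83
[ 0.9  0.3 49.7] [0.9 0.4 0.8] 57.11
[ 0.8  0.3 47.6] [ 0.1  0.5 -0. ] 57.39
[ 0.8  0.3 45.7] [ 0.1  0.3 -0.4] 57.67
[ 0.9  0.3 43.8] [0.1 0.5 0.2] 57.96
[ 0.9  0.3 41.8] [ 0.2  0.5 -0.3] 58.24
[ 1.2  0.3 40.3] [0.5 0.8 2.1] 58.52
[ 1.5  0.3 39.8] [-1.1  0.3  6.3] 58.81
[ 1.7  0.4 39.4] [-2.7  0.3 12.1] 59.09
seated?
```

```bash
cat > loop.py <<'E'
from hub import *
import sys
th=.265;m=np.array([.5553,-.0937,.1534]);A=m-.019*n(.245)+.001*ex(th);PV=A+n(th)*.027
W=[(.026,.085),(.026,.044)]
for f in np.arange(0,2.11,.21):
    W.append((-.054*np.sin(f)+.013*np.cos(f),.054*np.cos(f)-.010*np.cos(f)+.003*np.sin(f)))
W=[PV+ly*a+n(th)*b for a,b in W]
for sg in(1,-1):
    x=sg*ly;z=-n(th);M=np.c_[x,np.cross(z,x),z]
    q=[ik(w,rv(M)) for w in W+[W[0]+[0,0,.06]]];print(sg,[None if a is None else np.round(a,2).tolist() for a in (q[0],q[-2])],sum(a is None for a in q))
    if all(a is not None for a in q):good=M
if len(sys.argv)>1:
    r=rv(good);s=manip.state()
    manip.move_linear(s["tool_pos"]+n(th)*.062,.2)
    manip.set_gripper(0,10)
    manip.move_pose(W[0]+n(th)*.01,r);manip.move_linear(W[1],.15);f0=F(2)
    for w in W[2:]:
        manip.move_linear(w,.09);s=manip.state();f=s["contact_force"]-f0;print(np.round([f@ex(th),f@ly,f@n(th)],1),round(s["clock"],2))
    manip.move_linear(W[-1]-ly*.03+n(th)*.03,.2);manip.move_linear(W[-1]-ly*.05+n(th)*.14,.3)
    c=wrist("end");np.savez("send.npz",**__import__("cell").cams.capture("scene"));print(manip.state()["clock"])
E
python3 loop.py
```

```text
1 [[-0.18, 0.28, 1.6, 0.02, 1.53, 0.06], [-0.3, 0.3, 1.77, -0.02, 1.34, -0.05]] 0
-1 [None, None] 14
```

```bash
python3 loop.py go
python3 - <<'E'
from hub import *
m=np.array([.5553,-.0937,.1534]);A=m-.019*n(.245)
for nm in("end","send"):
    c=load(nm+".npz");im=c["image"].astype(int);k=(im[...,2]>100)&(im[...,1]<70)&(im[...,0]<70)
    N,lab,st,ce=cv2.connectedComponentsWithStats(k.astype(np.uint8))
    for i in range(1,N):
        if st[i,4]>8:
            q=(depth(c,*ce[i].round(),1)-A)*1e3;print(nm,st[i].tolist(),"loc",(q@lx).round(),(q@ly).round(),q[2].round())
    pt=lambda a,b,d:proj(c,A+n(.265)*a+ly*b+ex(.265)*d).round(0)
    print("expect bow up",pt(.081,0,0),"shut",pt(-.026,-.008,0),"head",pt(.029,0,0))
E
```

```text
1 [[-0.18, 0.28, 1.6, 0.02, 1.53, 0.06], [-0.3, 0.3, 1.77, -0.02, 1.34, -0.05]] 0
-1 [None, None] 14
[ 0.3  0.  -0.1] 62.11
[0.7 2.2 1.1] 62.38
[0.2 2.4 0.4] 62.67
[-0.7  2.  -0.4] 62.95
[ 0.1  4.3 -1.1] 63.23
[-0.8  2.   1.1] 63.51
[ 0.1 -0.4  2.7] 63.77
[-0.5 -1.   0.5] 64.04
[ 0.2  0.7 -0.9] 64.3
[-1.6 -0.1 -0.2] 64.55
[ 0.2  0.8 -0.9] 64.8
65.7833
end [323, 95, 18, 6, 70] loc -3.0 -15.0 -78.0
expect bow up [316.  67.] shut [317.  89.] head [317.  75.]
send [221, 177, 5, 7, 13] loc 22.0 -231.0 -40.0
send [293, 221, 6, 9, 41] loc -2.0 -6.0 -81.0
expect bow up [286. 177.] shut [295. 206.] head [292. 192.]
```

Run:
```python
from hub import *
m=np.array([.5553,-.0937,.1534]);A=m-.019*n(.245)
for nm in("end","send"):
    c=load(nm+".npz");K=c["intrinsics"];v,u=np.nonzero(c["z_map"]>0);z=c["z_map"][v,u]
    d=cv2.undistortPoints(np.c_[u,v].astype(float).reshape(-1,1,2),K,np.array([c["k1"],0,0,0])).reshape(-1,2)
    P=(np.c_[d*z[:,None],z]@c["T"][:3,:3].T+c["T"][:3,3]-A)*1e3;L=np.c_[P@lx,P@ly,P[:,2]]
    for a,b in((-70,-40),(-40,-22),(-22,-12),(-12,12)):
        k=(L[:,1]>a)&(L[:,1]<b)&(abs(L[:,0])<45)&(L[:,2]>-45)&(L[:,2]<110);Q=L[k].round().astype(int)
        print(nm,a,b,k.sum(),"zmax",Q[:,2].max() if len(Q) else None,Q[np.argsort(-Q[:,2])[:4]].tolist())
    for b in(-.008,):
        for dx in(-.009,0,.009):
            uv=proj(c,A-n(.265)*.026+ly*b+ex(.265)*dx);print(nm,uv.round(),c["image"][int(uv[1]),int(uv[0])])
    r=c["image"].astype(int);red=(r[...,2]>1.8*r[...,1])&(r[...,2]>1.8*r[...,0])&(r[...,2]>50);v,u=np.nonzero(red);k=(abs(u-proj(c,A)[0])<60)&(abs(v-proj(c,A)[1])<60);print(sorted(set(zip(v[k].tolist(),u[k].tolist())))[:12],k.sum())
```

```text
end -70 -40 0 zmax None []
end -40 -22 0 zmax None []
end -22 -12 194 zmax 13 [[2, -15, 13], [3, -14, 13], [5, -13, 12], [5, -14, 12]]
end -12 12 1432 zmax 41 [[2, 6, 41], [1, 1, 40], [3, 1, 40], [3, 4, 40]]
end [308.  89.] [122 117 113]
end [317.  89.] [122 115 112]
end [326.  89.] [114 109 106]
[(61, 341), (94, 331), (94, 332), (94, 333), (95, 331), (95, 332), (95, 333), (95, 334), (95, 335), (95, 336), (96, 331), (96, 332)] 73
send -70 -40 0 zmax None []
send -40 -22 0 zmax None []
send -22 -12 0 zmax None []
send -12 12 253 zmax 40 [[1, 4, 40], [0, 6, 40], [3, 6, 40], [7, 3, 40]]
send [298. 203.] [139 128 119]
send [295. 206.] [57 54 44]
send [293. 208.] [48 44 36]
[(221, 296), (221, 297), (221, 298), (222, 295), (222, 296), (222, 297), (222, 298), (223, 294), (223, 295), (223, 296), (223, 297), (223, 298)] 46
```

```bash
python3 -c "
from cell import order,manip
print(order.close_job(),manip.state()['clock'])"
```

```text
the job is handed in; nothing more can be done
the job is handed in; nothing more can be done
```

I handed the job in at about 66 s of the 72 s limit: the depth images put the pin's head about 1 mm from its seated height on the hub and the gripper well clear, and show no wire above the head or sticking out past the shaft end. I take that to mean the loop is shut, though I never saw it in its shut position and the interface did not report a verdict.

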